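# Draw out the coin slide and point at the washer among the coins

### The job

A customer has fed a steel washer to the push-in coin slide on its wooden test block. With the fingertips behind the upright finger pull, gently draw the slide out to its stop, so that its three pockets come out from under the cover. Then point out the washer to the attendant: hold the fingertips straight above it, two or three centimetres away, for at least two seconds without touching it. Do not pinch or lift anything: leave the coins and the washer in their pockets, do not drag the block about, and leave the loose parts round it alone.

Things in the scene. Friction and masses are not known exactly. Their poses are not given: they have to be found in the camera images.
- coin_slide: Push-in coin slide on a wooden test block, loose on the table, about 1 kg. Origin: centre of the underside; the slide is pushed in along +x and drawn out along -x; z up. Sizes in this frame, mm: block x -29 to 86, y -75 to 75, up to z 32; guide rails at y 46 to 58 on either side, x -26 to 84, up to z 54
- cover_edge (a point): Middle of the top front edge of the flat metal cover (fixed to the block, z 54 to 66 mm, 116 mm wide along y, reaching 83 mm back from this edge); the slide runs in under it
- coin_slide_slide (a joint): How far the slide is pushed in, m: 0.045 fully in (as it starts, within 1 mm), 0 fully out at its front stop. It slides with about 1 N of friction and stays where it is left; the block itself begins to drag at 5 to 8 N
- pull_back (a point): On the back (+x) face of the finger pull, mid-width, at z 66 mm; moves with the slide. The pull is an upright steel plate on the slide's front lip, 4 mm thick, 60 mm wide along y, its rolled top edge at z 79 mm. Behind it: the lip (8 mm deep, top z 53), then the pocket plate (top z 50). Slide in: 42 mm clear along x from this face to the cover's edge
- middle_pocket (a point): Centre of the floor (z 46 mm) of the middle one of three round pockets, 23 mm across, 4 mm deep, dark-floored, in the aluminium pocket plate on the slide; the others lie 28 mm to either side along y. Moves with the slide, 64 mm behind the pull's back face: hidden 23 mm behind the cover's edge with the slide in, 23 mm in front of it with the slide out
- washer: Flat steel washer: disc 21.6 mm across and 2.4 mm thick with an 11 mm round hole through its middle; lies flat in one of the three pockets (any of them). Origin: centre of its underside
- coin_1: Plain steel coin without hole, 21.6 mm across, 2.4 mm thick, with a raised rim; lies in another pocket. Origin: centre of its underside
- coin_2: Second coin, the same, in the remaining pocket. Origin: centre of its underside
- motor_pulley: Bystander: pale V-belt pulley lying flat, 63 mm across, 22 mm high, loose, left of the block. Origin: centre of its underside
- drain_coupling: Bystander: pale plastic pipe coupling standing upright, 42 mm across, 50 mm high, loose, left of the block and farther back. Origin: centre of its underside
- cell: Bystander: small battery cell standing upright, 15 mm across, 50 mm high, loose, in front and to the left of the block. Origin: centre of its underside

How it is judged:
By the outcome, as a careful person would: the job done as asked, in the order asked, and still so for the second after the job is handed in, with the robot touching nothing.
It also fails if it takes over 43 s, if anything falls off the work surface, if the arm or the gripper's body presses on something with over 40 N, if the wrist force passes 120 N, or if a joint passes its speed limit or range.

### The arm

A 7-joint arm with a two-finger parallel gripper is mounted at the origin on a cart in front of the work surface, level with it; the furniture and walls round the work are solid. World frame = base frame: x ahead of the robot, y to its left, z up, the work surface at z = 0. Lengths are in m, angles in rad, forces in N, time in s.
With the tool pointing down it reaches from about 0.425 to 0.925 m from the base axis. Payload 6.8 kg.
Tool frame: the origin (TCP) lies midway between the tips of the shut fingers; the grasp point (between the pads) lies 19 mm behind it; z points along the fingers, y is the line along which they close (so a half turn about z gives the same grasp; the last joint's range is limited). The gripper opens to 85 mm and grips with 20 to 120 N. Pads are 22 mm wide; open, the fingers measure 114 mm over their backs; the gripper's body (76 mm by 85 mm) begins 54 mm behind the grasp point. The pads swing forward as they close: fully open they stand 13 mm farther back than shut.
Start: joints at [-1.356, 0.477, 0.022, 1.555, -0.011, 1.109, -0.083], TCP at [0.214, 0.64, 0.231] pointing down, gripper open.
Joint ranges: [-2.96, 2.96], [-0.34, 2.1], [-1.41, 1.46], [0.24, 2.44], [-1.37, 4.51], [0.17, 1.92], [-2.96, 2.96]. Speed limits (rad/s): [2.39, 2.39, 3.14, 3.14, 3.14, 3.14, 3.14].

### API

Orientations are given as a 3x3 rotation matrix whose columns are the frame's x, y, z axes.
In Python, from bench import * gives the robot as it stands. The module is installed in compiled form; this text tells all that it offers.
- The arm moves only by the tool jog_arm, never from a script. Its argument "deltas" is one flat list of numbers, 5 for each row, row after row: the shift along the tool's x, y, z each as a share of 250 mm, from -1 to 1, then the turn about the tool's z as a share of pi rad, from -1 to 1, then the closure, from -1 (fully open) to 1 (shut), so that 0 is half open. A call has 1 to 20 rows; each row is the pose to reach, as a shift and turn from the pose commanded when the call began, along the tool's axes at that moment, turning the shorter way round; what a row does not reach only later rows make up. A row lasts 1/10 s, in which the tool goes at most 50 mm and 8.59 degrees, less where a joint would pass 70% of its speed; a pose out of reach is approached as far as the arm can. A call with a number of a shift or a turn outside -1 to 1 is refused whole. A call with a gripper value outside its range is refused whole. The fingers move at their own pace and stop on an object; "newtons" is the grip in N (left out, the last holds). Time passes only in rows, so rows that repeat a pose let the fingers close. It gives the time, the measured TCP pose, the force, the opening and the grip force at its end, in the units of the state.
- get_obs(): the state, without advancing time (a new reading comes with each control period).
- get_image(name): name is "scene" or "top"; returns a dict with "img" (480x640x3 uint8, blue, green, red), "intrinsics" (3x3 intrinsics, pixels), "R" (3x3) and "t" (3): a world point X has camera coordinates R X + t. Camera axes: x right, y down, z forward; pixel columns grow to the right and rows downward; lengths in m; the calibration is good to about 2 mm. A picture is of the moment at which its call begins. There is no depth.
- close_job(): hands the job in; it is judged then, once.
The state is a dict: "clock": time; "qpos": joint angles; "joint_velocities": joint speeds; "joint_efforts": joint torques, N m; "tcp_pos": TCP position; "orientation": TCP orientation; "ft_force": force on the tool from outside, world axes, zero at the start; "moment": the same for the moment, N m; "gripper_width": finger opening in m; "grasp_force": force on a finger pad.
Only numpy, scipy, OpenCV 4.12 (cv2) and the standard library are available. Lean on these libraries where they do the work, as an engineer would, in place of code of your own. Each camera call takes 0.05 s, during which the arm holds its last target. There are 200 camera calls.

## Working session

There is one attempt and no reset: what is moved stays moved. The work goes in short steps, Python scripts to look and compute and a tool call to move; the robot and the scene stay as the last step left them, time stands still between calls to the robot, and variables do not carry over. Pictures are saved under pics/ and viewed, at most 10 in all, crops included, and the job is handed in when it is done.

Besides the shell and the picture viewer there is one more tool, called in YAML: its name, and indented under it one key for each argument. jog_arm: Moves the arm, as the interface text tells. Its arguments: {"type":"object","properties":{"deltas":{"type":"array","items":{"type":"number"}},"newtons":{"type":"number"}},"required":["deltas"]}

```bash
mkdir -p pics; cat > h.py <<'E'
from bench import *
import numpy as np, cv2
def snap(n,f):
    d=get_image(n); cv2.imwrite('pics/'+f,d['img']); np.savez('pics/'+f[:-4]+'.npz',**d); return d
def ld(f): return np.load('pics/'+f+'.npz')
def onplane(d,uv,z):
    K,R,t=d['intrinsics'],d['R'],d['t']; r=R.T@np.linalg.inv(K)@np.array([*uv,1.]); c=-R.T@t
    return c+r*(z-c[2])/r[2]
def tri(da,a,db,b):
    P=lambda d:d['intrinsics']@np.c_[d['R'],d['t']]
    X=cv2.triangulatePoints(P(da),P(db),np.array(a,float),np.array(b,float)); return X[:3,0]/X[3,0]
def proj(d,X):
    p=d['intrinsics']@(d['R']@np.array(X)+d['t']); return p[:2]/p[2]
E
python3 - <<'E'
from h import *
np.set_printoptions(precision=4,suppress=True)
for n in('scene','top'):
    d=snap(n,n+'1.png'); print(n,-d['R'].T@d['t'],d['R'][2])
o=get_obs(); print(o['clock'],o['tcp_pos'],o['orientation'],o['gripper_width'])
E
```

```text
scene [-0.0629  0.5994  0.4487] [ 0.709  -0.5477 -0.4442]
top [0.4276 0.1308 0.9998] [ 0.125  -0.0133 -0.9921]
0.1 [0.214  0.6396 0.2304] [[-0.9484  0.3172 -0.0004]
 [ 0.3172  0.9484 -0.0016]
 [-0.0001 -0.0017 -1.    ]] 0.0853403500645449
```

View pics/scene1.png

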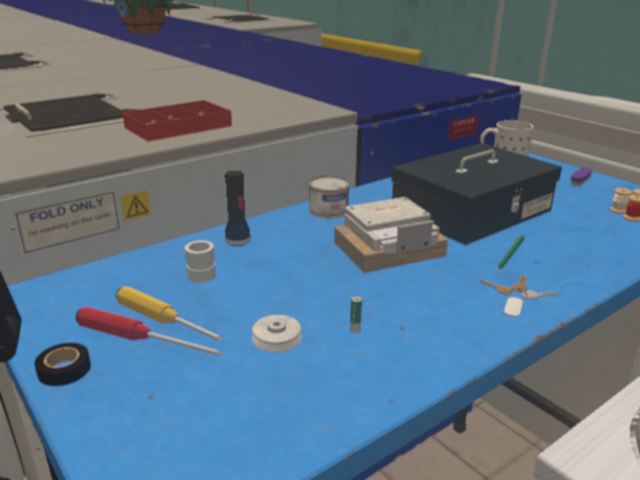

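View pics/top1.png

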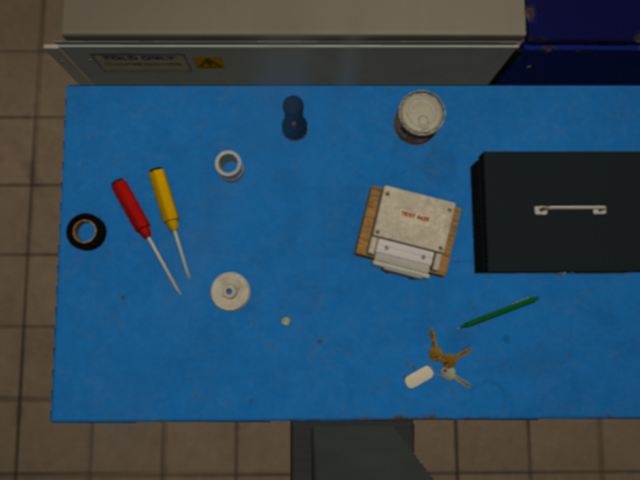

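The block is at about (408,230) in the top view with its pull at the lower end near (402,272). In the scene view it is at about (390,232) with the pull near (415,237). I'll enlarge both.

```bash
python3 - <<'E'
from h import *
a=cv2.imread('pics/scene1.png')[190:275,325:455];b=cv2.imread('pics/top1.png')[175:290,345:475]
a=cv2.resize(a,(780,510),interpolation=cv2.INTER_CUBIC)
b=cv2.resize(b,(650,575),interpolation=cv2.INTER_CUBIC)
cv2.imwrite('pics/ca.png',a);cv2.imwrite('pics/cb.png',b)
E
```

```text
(no output)
```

View pics/ca.png

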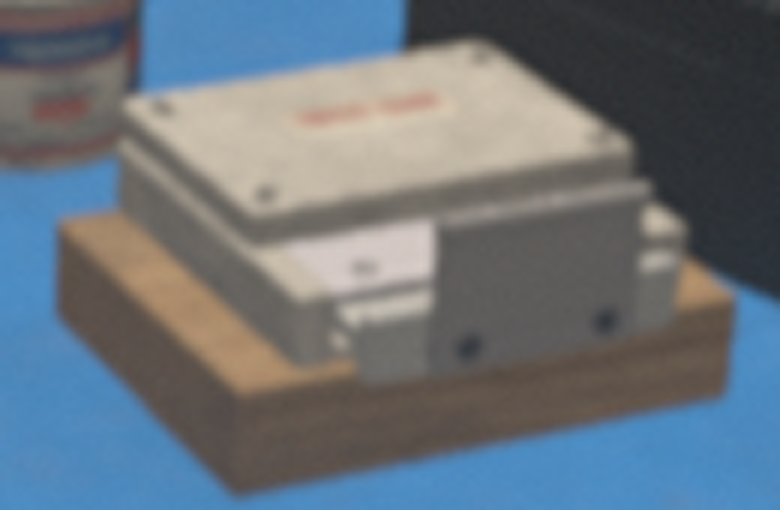

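View pics/cb.png

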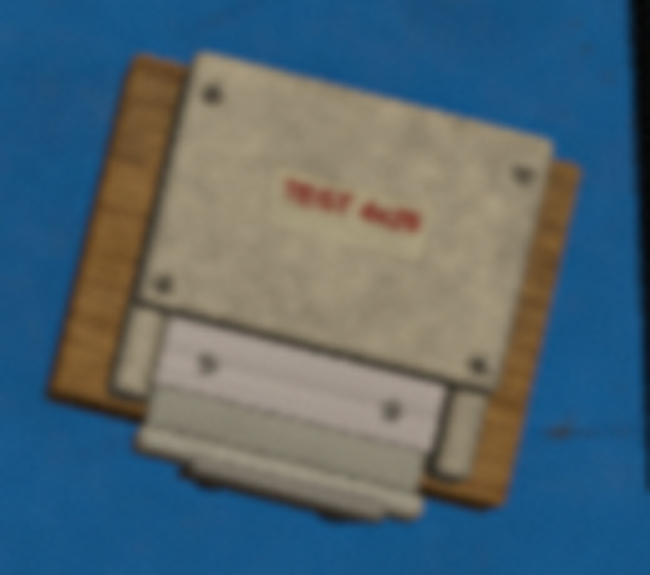

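```bash
python3 - <<'E'
from h import *
np.set_printoptions(precision=4,suppress=True)
A,B=ld('scene1'),ld('top1')
s=lambda p:(325-.4+p[0]/6,190-.4+p[1]/6); q=lambda p:(345-.4+p[0]/5,175-.4+p[1]/5)
S=dict(bl=(125,100),br=(485,40),fr=(632,145),fl=(255,215));T=dict(bl=(203,52),br=(552,138),fr=(492,388),fl=(140,300))
X={k:tri(A,s(S[k]),B,q(T[k])) for k in S}; Z={k:onplane(B,q(T[k]),.066) for k in S}; Y={k:onplane(A,s(S[k]),.066) for k in S}
for k in X: print(k,X[k],Z[k],Y[k])
fm=(Z['fl']+Z['fr'])/2
ey=(Z['fl']-Z['fr']+Z['bl']-Z['br']); ey[2]=0;ey/=np.linalg.norm(ey); ex=np.array([ey[1],-ey[0],0])
print('w',np.linalg.norm(Z['fl']-Z['fr']),'len',np.linalg.norm(Z['fl']-Z['bl']),'edge',fm,'ex',ex,'yaw',np.arctan2(ex[1],ex[0]))
print('block front bottom corners', onplane(B,q((48,398)),.032), onplane(B,q((500,508)),.032))
E0=fm*[1,1,0]
P=lambda x,y,z:E0+ex*x+ey*y+[0,0,z]
for n,p in dict(pbL=(-.042,.03,.079),pbR=(-.042,-.03,.079),pfL=(-.046,.03,.079),pfR=(-.046,-.03,.079),pb=(-.042,0,.066)).items():
    w=P(*p);print(n,w,'ca',(proj(A,w)-[324.6,189.6])*6,'cb',(proj(B,w)-[344.6,174.6])*5)
E
```

```text
bl [0.6277 0.0082 0.0665] [0.6276 0.0079 0.066 ] [0.6287 0.0076 0.066 ]
br [ 0.5994 -0.1009  0.0672] [ 0.6002 -0.1006  0.066 ] [ 0.6009 -0.1036  0.066 ]
fr [ 0.5217 -0.0792  0.0673] [ 0.5218 -0.0795  0.066 ] [ 0.5236 -0.0815  0.066 ]
fl [0.5499 0.0294 0.0661] [0.5495 0.0289 0.066 ] [0.5505 0.0296 0.066 ]
w 0.11184648620415646 len 0.080916551548335 edge [ 0.5357 -0.0253  0.066 ] ex [ 0.9692 -0.2464  0.    ] yaw -0.24891893507185053
block front bottom corners [0.5225 0.0551 0.032 ] [ 0.4869 -0.0885  0.032 ]
pbL [0.5023 0.0142 0.079 ] ca [433.8088 216.8251] cb [195.6729 448.4594]
pbR [ 0.4876 -0.044   0.079 ] ca [640.0462 178.894 ] cb [388.2215 496.5601]
pfL [0.4985 0.0151 0.079 ] ca [441.9872 223.0918] cb [192.6598 461.2289]
pfR [ 0.4837 -0.043   0.079 ] ca [648.7817 184.8744] cb [385.3087 509.3704]
pb [ 0.495  -0.0149  0.066 ] ca [534.14  244.615] cb [285.2791 475.6092]
```

Cover edge and pull measured consistently: the triangulated height is 66–67 mm, the yaw is -14.3°, and the projected pull matches the pictures. Now I'll travel towards it with the fingers shut.

jog_arm:
  deltas: [-0.93,-1,0,-0.024,1,-0.93,-1,0,-0.024,1,-0.93,-1,0,-0.024,1,-0.93,-1,0,-0.024,1,-0.93,-1,0,-0.024,1,-0.93,-1,0,-0.024,1,-0.93,-1,0,-0.024,1,-0.93,-1,0,-0.024,1,-0.93,-1,0,-0.024,1,-0.93,-1,0,-0.024,1]

```text
clock: 1.1
tcp_pos: [0.3546, 0.3305, 0.2313]
orientation: [[-0.97, 0.243, -0.0], [0.243, 0.97, 0.0], [0.0, 0.0, -1.0]]
ft_force: [-0.0, -0.3, -0.1]
gripper_width: 0.0
grasp_force: 0.0
```

```bash
cat >> h.py <<'E'
np.set_printoptions(precision=4,suppress=True)
ex=np.array([.9692,-.2464,0]); ey=np.array([.2464,.9692,0]); E0=np.array([.5357,-.0253,0])
def P(x,y,z): return E0+ex*x+ey*y+[0,0,z]
def plan(T):
    o=get_obs(); R=np.array(o['orientation']); d=R.T@(T-np.array(o['tcp_pos']))/.25
    a=np.arctan2(R[1,0],R[0,0]); w=(np.arctan2(-ex[1],-ex[0])-a+np.pi)%(2*np.pi)-np.pi
    b=np.array(o['tcp_pos'])-E0
    print('t',o['clock'],'tcp',o['tcp_pos'],'blk',b@ex,b@ey,b[2],'F',o['ft_force'],'shares',d,'turn',-w/np.pi,'gw',o['gripper_width'])
E
python3 -c "
from h import *
plan(P(-.021,0,.15))"
```

```text
t 1.1 tcp [0.3546 0.3305 0.2313] blk -0.2631452457617832 0.30022024516385026 0.23125934069514759 F [-0.0317 -0.3328 -0.1247] shares [-0.9648 -1.2041  0.3242] turn 0.0010266226679393913 gw 8.39493621416445e-06
```

jog_arm:
  deltas: [-0.8,-1,0,0,1,-0.8,-1,0,0,1,-0.8,-1,0,0,1,-0.8,-1,0,0,1,-0.8,-1,0,0,1,-0.8,-1,0,0,1,-0.8,-1,0,0,1,-0.8,-1,0,0,1,-0.8,-1,0,0,1,-0.8,-1,0,0,1,-0.8,-1,0,0,1,-0.8,-1,0,0,1]

```text
clock: 2.3
tcp_pos: [0.4878, 0.0392, 0.2313]
orientation: [[-0.97, 0.243, -0.0], [0.243, 0.97, 0.0], [0.0, 0.0, -1.0]]
ft_force: [0.3, 0.8, -0.4]
gripper_width: 0.0
grasp_force: 0.0
```

```bash
python3 -c "
from h import *
plan(P(-.021,0,.11))"
```

```text
t 2.3 tcp [0.4878 0.0392 0.2313] blk -0.06234702780110937 0.05067974566585851 0.23128817630502316 F [ 0.3091  0.8251 -0.4099] shares [-0.1647 -0.2035  0.4851] turn 0.001216382671128722 gw 3.719127025775362e-05
```

Now hover above the gap at z = 0.11, then look.

jog_arm:
  deltas: [-0.165,-0.203,0,0.001,1,-0.165,-0.203,0.1,0.001,1,-0.165,-0.203,0.25,0.001,1,-0.165,-0.203,0.35,0.001,1,-0.165,-0.203,0.45,0.001,1,-0.165,-0.203,0.485,0.001,1,-0.165,-0.203,0.485,0.001,1,-0.165,-0.203,0.485,0.001,1]

```text
clock: 3.1
tcp_pos: [0.5163, -0.0212, 0.1109]
orientation: [[-0.969, 0.248, 0.001], [0.248, 0.969, 0.0], [-0.001, 0.0, -1.0]]
ft_force: [-0.2, 0.3, 1.3]
gripper_width: 0.0003
grasp_force: 0.0
```

```bash
python3 - <<'E'
from h import *
plan(P(-.021,0,.062))
d=snap('scene','s2.png')
cv2.imwrite('pics/s2c.png',cv2.resize(d['img'][150:275,325:465],None,fx=4.7,fy=4.7,interpolation=cv2.INTER_CUBIC))
E
```

```text
t 3.1 tcp [ 0.5163 -0.0212  0.1109] blk -0.01985985866152116 -0.000776895844123406 0.11093867684196997 F [-0.1724  0.2949  1.2624] shares [0.0048 0.003  0.1958] turn -0.0004144226974096776 gw 0.00025904820116224783
```

View pics/s2c.png

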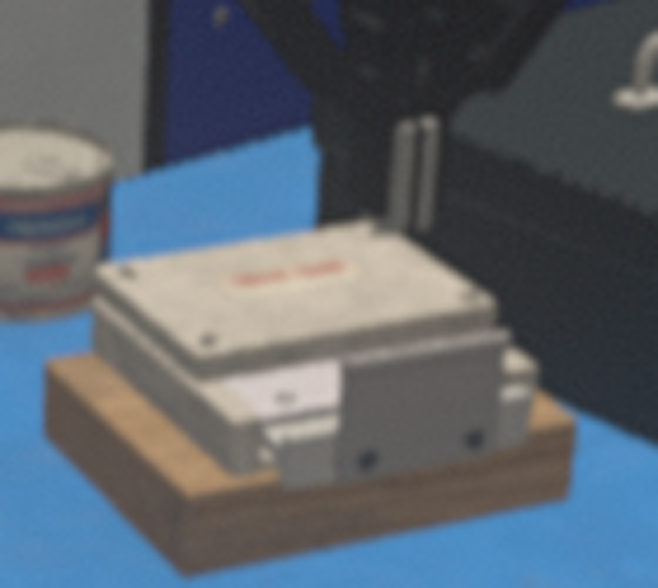

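The fingertips are shut and seen at crop (415,228), which is image (413,198), above the gap. Next I check that pixel against the projected TCP.

```bash
python3 -c "
from h import *
d=ld('s2');print(proj(d,get_obs()['tcp_pos']),proj(d,P(-.021,0,.062)))"
```

```text
[408.5549 197.3304] [406.2528 227.3615]
```

The 5 px offset equals the 11 mm from the finger centre to its near side face, so the two agree. Descending into the gap.

jog_arm:
  deltas: [0.004,0.003,0.04,0,1,0.004,0.003,0.08,0,1,0.004,0.003,0.12,0,1,0.004,0.003,0.15,0,1,0.004,0.003,0.17,0,1,0.004,0.003,0.185,0,1,0.004,0.003,0.195,0,1,0.004,0.003,0.195,0,1,0.004,0.003,0.195,0,1,0.004,0.003,0.195,0,1]

```text
clock: 4.15
tcp_pos: [0.5151, -0.0204, 0.0616]
orientation: [[-0.969, 0.248, 0.001], [0.248, 0.969, 0.0], [-0.001, 0.0, -1.0]]
ft_force: [1.1, -0.2, 0.1]
gripper_width: -0.0
grasp_force: 0.0
```

```bash
python3 -c "
from h import *
plan(P(-.031,0,.062))"
```

```text
t 4.15 tcp [ 0.5151 -0.0204  0.0616] blk -0.021222281109835643 -0.000317881074826114 0.06158777175595116 F [ 1.1082 -0.1599  0.1421] shares [ 0.0391  0.0012 -0.0017] turn -0.0005144861605965104 gw -3.0125776751561217e-05
```

Nothing touched. Drawing towards me slowly: 40 mm at 20 mm/s.

jog_arm:
  deltas: [0.008,0,0,0,1,0.016,0,0,0,1,0.024,0,0,0,1,0.032,0,0,0,1,0.04,0,0,0,1,0.048,0,0,0,1,0.056,0,0,0,1,0.064,0,0,0,1,0.072,0,0,0,1,0.08,0,0,0,1,0.088,0,0,0,1,0.096,0,0,0,1,0.104,0,0,0,1,0.112,0,0,0,1,0.12,0,0,0,1,0.128,0,0,0,1,0.136,0,0,0,1,0.144,0,0,0,1,0.152,0,0,0,1,0.16,0,0,0,1]

```text
clock: 6.15
tcp_pos: [0.4759, -0.0104, 0.0613]
orientation: [[-0.969, 0.248, 0.0], [0.248, 0.969, 0.0], [-0.0, 0.0, -1.0]]
ft_force: [-0.0, -0.7, -0.5]
gripper_width: 0.0
grasp_force: 0.4
```

```bash
python3 - <<'E'
from h import *
plan(P(-.076,0,.062))
d=snap('scene','s3.png');e=snap('top','t3.png')
a=cv2.resize(d['img'][180:280,325:465],(560,400),interpolation=cv2.INTER_CUBIC)
b=cv2.resize(e['img'][185:295,345:475],(473,400),interpolation=cv2.INTER_CUBIC)
cv2.imwrite('pics/c3.png',cv2.resize(np.hstack([a[:,:400],b[:,:400]]),(800,400)))
E
```

```text
t 6.15 tcp [ 0.4759 -0.0104  0.0613] blk -0.061648321742307235 -0.0003085453582484043 0.06130918807911341 F [-0.0068 -0.7166 -0.4703] shares [ 0.0574  0.0011 -0.0028] turn -0.0004943988817189727 gw 2.6621269151121798e-05
```

View pics/c3.png

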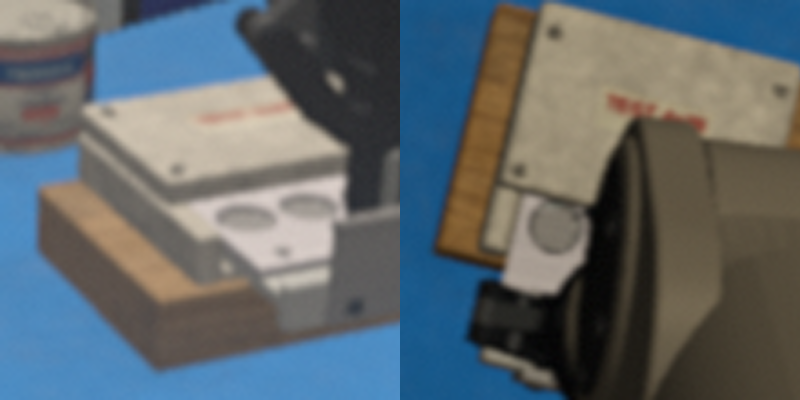

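The slide is following: in the left half, two pockets at (245,217) and (308,205) are out. They look like plain coins. Continuing more slowly.

jog_arm:
  deltas: [0.006,0,0,0,1,0.012,0,0,0,1,0.018,0,0,0,1,0.024,0,0,0,1,0.03,0,0,0,1,0.036,0,0,0,1,0.042,0,0,0,1]

```text
clock: 6.95
tcp_pos: [0.4657, -0.0079, 0.0613]
orientation: [[-0.969, 0.248, -0.0], [0.248, 0.969, -0.0], [0.0, -0.0, -1.0]]
ft_force: [1.1, -0.2, -0.4]
gripper_width: 0.0001
grasp_force: 0.4
```

jog_arm:
  deltas: [0.002,0,0,0,1,0.004,0,0,0,1,0.006,0,0,0,1,0.008,0,0,0,1]

```text
clock: 7.35
tcp_pos: [0.4639, -0.0074, 0.0613]
orientation: [[-0.969, 0.248, 0.0], [0.248, 0.969, 0.0], [-0.0, 0.0, -1.0]]
ft_force: [0.7, -0.5, -0.1]
gripper_width: 0.0002
grasp_force: 0.4
```

jog_arm:
  deltas: [0.002,0,0,0,1,0.004,0,0,0,1,0.004,0,0,0,1]

```text
clock: 7.65
tcp_pos: [0.4629, -0.0071, 0.0613]
orientation: [[-0.969, 0.248, -0.0], [0.248, 0.969, 0.0], [0.0, 0.0, -1.0]]
ft_force: [1.0, 0.6, -0.0]
gripper_width: -0.0
grasp_force: 0.4
```

jog_arm:
  deltas: [0.002,0,0,0,1,0.004,0,0,0,1,0.004,0,0,0,1]

```text
clock: 7.95
tcp_pos: [0.4628, -0.007, 0.0615]
orientation: [[-0.969, 0.248, 0.002], [0.248, 0.969, -0.0], [-0.002, 0.0, -1.0]]
ft_force: [2.9, -1.2, -3.1]
gripper_width: 0.0003
grasp_force: 2.0
```

Motion stopped with the force rising to 3 N, so this is the front stop. Backing off, then rising straight up.

jog_arm:
  deltas: [-0.008,0,0,0,1,-0.02,0,0,0,1,-0.032,0,0,0,1,-0.036,0,0,0,1,-0.036,0,-0.04,0,1,-0.036,0,-0.12,0,1,-0.036,0,-0.24,0,1,-0.036,0,-0.4,0,1,-0.036,0,-0.52,0,1,-0.036,0,-0.52,0,1,-0.036,0,-0.52,0,1]

```text
clock: 9.05
tcp_pos: [0.4708, -0.0089, 0.1921]
orientation: [[-0.969, 0.248, 0.002], [0.248, 0.969, 0.001], [-0.001, 0.001, -1.0]]
ft_force: [0.2, -0.2, -0.6]
gripper_width: -0.0
grasp_force: 0.0
```

```bash
python3 - <<'E'
from h import *
plan(P(-.023,-.028,.11))
d=snap('scene','s4.png');e=snap('top','t4.png')
a=cv2.resize(d['img'][185:275,330:450],(720,540),interpolation=cv2.INTER_CUBIC)
cv2.imwrite('pics/c4.png',a)
f=lambda X:(proj(d,X)-[329.6,184.6])*6
for y in(.028,0,-.028): print(f(P(-.023,y,.046)),f(P(-.023,y,.05)))
print('pull top',f(P(-.087,.03,.079)),f(P(-.087,-.03,.079)),'cover',f(P(0,.058,.066)),f(P(0,-.058,.066)))
E
```

```text
t 9.05 tcp [ 0.4708 -0.0089  0.1921] blk -0.06692561826009014 -0.00010640625973946859 0.19212315492850549 F [ 0.2352 -0.1886 -0.5589] shares [-0.1754 -0.1117  0.3286] turn -0.0004416933638248236 gw -2.2434938262906675e-05
[364.8382 333.9017] [365.7785 319.8544]
[459.4671 315.6394] [460.579  301.7086]
[552.0806 297.7661] [553.3568 283.9499]
pull top [499.4453 320.0427] [712.1051 278.7042] cover [222.4771 247.0364] [608.0902 177.5527]
```

View pics/c4.png

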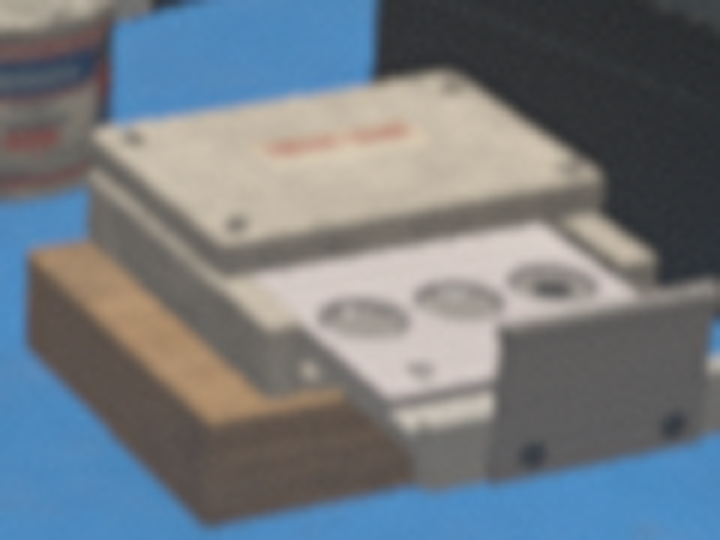

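The washer, with its dark hole, is in the -y pocket at (552,283), 1 px from the predicted pocket centre. All three pockets are clear of the cover. Going above it.

jog_arm:
  deltas: [-0.1,-0.06,0,0,1,-0.175,-0.112,0.03,0,1,-0.175,-0.112,0.12,0,1,-0.175,-0.112,0.22,0,1,-0.175,-0.112,0.3,0,1,-0.175,-0.112,0.328,0,1,-0.175,-0.112,0.328,0,1,-0.175,-0.112,0.328,0,1]

```text
clock: 9.95
tcp_pos: [0.5063, -0.0472, 0.1095]
orientation: [[-0.969, 0.248, -0.0], [0.248, 0.969, -0.0], [0.0, -0.0, -1.0]]
ft_force: [-0.2, -0.5, 0.1]
gripper_width: -0.0002
grasp_force: 0.0
```

```bash
python3 -c "
from h import *
plan(P(-.023,-.028,.0735))"
```

```text
t 9.95 tcp [ 0.5063 -0.0472  0.1095] blk -0.023129667214906287 -0.028491537051656732 0.10952001539224772 F [-0.2275 -0.4657  0.1213] shares [-0.0005  0.002   0.1441] turn -0.0005837626314335947 gw -0.0001642220696250574
```

jog_arm:
  deltas: [0,0.002,0.04,0,1,0,0.002,0.08,0,1,0,0.002,0.11,0,1,0,0.002,0.13,0,1,0,0.002,0.144,0,1,0,0.002,0.144,0,1,0,0.002,0.144,0,1,0,0.002,0.144,0,1]

```text
clock: 10.75
tcp_pos: [0.5065, -0.0466, 0.0736]
orientation: [[-0.969, 0.248, 0.001], [0.248, 0.969, 0.0], [-0.001, 0.0, -1.0]]
ft_force: [0.2, 1.0, 0.9]
gripper_width: 0.0002
grasp_force: 0.0
```

```bash
python3 - <<'E'
from h import *
plan(P(-.023,-.028,.0735))
d=snap('scene','s5.png')
cv2.imwrite('pics/c5.png',cv2.resize(d['img'][185:275,330:450],(720,540),interpolation=cv2.INTER_CUBIC))
E
```

```text
t 10.75 tcp [ 0.5065 -0.0466  0.0736] blk -0.023029085730735598 -0.02786140657871273 0.07357629543427191 F [0.2012 0.9958 0.9055] shares [-0.0001 -0.0006  0.0003] turn -0.0005384438046874802 gw 0.00016498359867875263
```

View pics/c5.png

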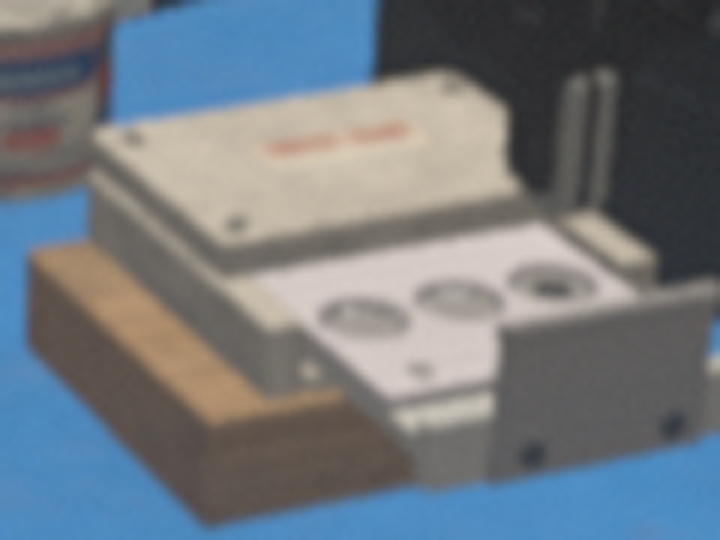

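jog_arm:
  deltas: [0,0,0,0,1,0,0,0,0,1,0,0,0,0,1,0,0,0,0,1,0,0,0,0,1,0,0,0,0,1,0,0,0,0,1,0,0,0,0,1,0,0,0,0,1,0,0,0,0,1,0,0,0,0,1,0,0,0,0,1,0,0,0,0,1,0,0,0,0,1,0,0,0,0,1,0,0,0,0,1,0,0,0,0,1,0,0,0,0,1,0,0,0,0,1,0,0,0,0,1]

```text
clock: 12.8
tcp_pos: [0.5063, -0.0466, 0.0733]
orientation: [[-0.969, 0.248, 0.0], [0.248, 0.969, 0.0], [0.0, 0.0, -1.0]]
ft_force: [0.7, -0.5, -0.4]
gripper_width: 0.0002
grasp_force: 0.0
```

The fingertips are at about (580,205), hovering over the washer at (552,283), with the scene unmoved. I'll hold a little longer for margin, then hand in.

jog_arm:
  deltas: [0,0,0,0,1,0,0,0,0,1,0,0,0,0,1,0,0,0,0,1,0,0,0,0,1,0,0,0,0,1,0,0,0,0,1,0,0,0,0,1,0,0,0,0,1,0,0,0,0,1]

```text
clock: 13.8
tcp_pos: [0.5062, -0.0466, 0.0733]
orientation: [[-0.969, 0.248, -0.0], [0.248, 0.969, 0.0], [0.0, 0.0, -1.0]]
ft_force: [0.0, -0.2, 0.0]
gripper_width: -0.0003
grasp_force: 0.0
```

```bash
python3 -c "
from h import *
print(close_job())"
```

```text
the job is handed in; nothing more can be done
None
```

I drew the slide out to its front stop, held the shut fingertips about 25 mm above the washer (right-hand pocket seen from the robot) for over 3 s without touching it, and handed the job in at about 14 s.

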